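# Find the hidden release of a dowel chute by touch and let the blank roll out

## Robot

A 6-joint arm with a two-finger parallel gripper is mounted at the origin on the work surface. World frame = base frame: x ahead of the robot, y to its left, z up, the work surface at z = 0. Lengths are in mm, angles in rad, forces in N, time in s.
With the tool pointing down it reaches from about 275 to 825 mm from the base axis. Payload 4.9 kg.
Tool frame: the origin (TCP) lies at the very end of the fingers, on their centre line; the grasp point (between the pads) lies 19 mm behind it; z points along the fingers, y is the direction in which the jaws open and shut (so a half turn about z gives the same grasp; the last joint's range is limited). The gripper opens to 85 mm and grips with 20 to 120 N. Pads are 22 mm wide; open, the fingers measure 114 mm over their backs; the gripper's body (76 mm by 85 mm) begins 54 mm behind the grasp point. The pads swing forward as they close: fully open they stand 13 mm farther back than shut.
Start: joints at [1.201, 0.326, -0.193, 1.052, 0, 1.437], TCP at [128.485, 534.799, 201.181] pointing down, gripper open.
Joint ranges: [-2.65, 2.65], [-0.97, 1.79], [-1.3, 1.35], [-1.93, 2.1], [-1.47, 1.37], [-3.14, 3.14]. Speed limits (rad/s): [2.57, 2.57, 3.14, 3.14, 3.14, 3.14].

## Interface

Orientations are given as [roll, pitch, yaw] about the fixed x, y, z axes, in that order (R = Rz(yaw) Ry(pitch) Rx(roll)).
In Python, from bench import bot, solve_ik, imaging gives the robot as it stands. Calls block until the motion is done:
- bot.move_ptp(position, orientation): joint-space move of the TCP to a pose.
- bot.movel(position, rot=None, max_speed=150, threshold=None): straight line of the TCP; rot=None keeps the orientation; max_speed is the mean speed in mm/s. With threshold (N) it stops when the force on the tool has changed by that much, and returns True; else False.
- bot.move_j(angles): joint-space move.
- bot.grip(opening, effort=None): opening from 0.0 (shut) to 1.0 (fully open); effort is the grip in N (None keeps the last); returns when the fingers have stopped.
- bot.dwell(seconds).
- solve_ik(position, orientation): joint angles nearest the present ones, or None.
- bot.get_state(): the state.
- imaging.capture(name): name is "scene" or "top"; returns the picture (384x512x3 uint8, blue, green, red); there is no depth.
- imaging.camera_model(name): a dict with "K" (3x3 intrinsics, pixels), "k1" (the pictures are not rectified: a ray, as slopes to the right and down, at radius r is drawn at 1 + k1 r^2 times it, then the intrinsics apply), "position" and "rotation" of the camera in the world. Camera axes: x right, y up, looking along -z (the intrinsics and any distortion apply to the point x, -y, -z); pixel columns grow to the right and rows downward; lengths in mm; the calibration is good to about 2 mm. A picture is of the moment at which its call begins. camera_model takes no time and is no camera call.
A pose or a line that the arm cannot do raises bot.IKError and nothing moves.
- bot.sign_off(): hands the job in, once; it reports no verdict.
The state is a dict: "t": time; "qpos": joint angles; "joint_velocities": joint speeds; "effort": joint torques, N m; "tcp_pos": TCP position; "orientation": TCP orientation; "contact_force": force on the tool from outside, world axes, zero at the start; "wrist_torque": the same for the moment, N m; "opening": opening from 0.0 (shut) to 1.0 (fully open).
Only numpy, scipy, OpenCV 4.12 (cv2) and the standard library are available. Lean on these libraries where they do the work, as an engineer would, in place of code of your own. Each camera call takes 0.05 s, during which the arm holds its last target. There are 200 camera calls.

## Task

Let the wooden dowel out of the chute. Touch the orange end cap with a fingertip and run it lightly along the top edge of the aluminium rail until it finds the hidden notch, then press the release plate inside the notch fully down so that the dowel rolls into the tray by itself. Do not touch the dowel or lift or shift any of the other things, and finish with the arm clear.

Things in the scene. Friction and masses are not known exactly. Their poses are not given: they have to be found in the camera images.
- chute: Wooden dowel chute fixed to the bench, 360 (y) x 257 (x) mm. Origin on the bench under the rail; y along the level rail, x downhill away from it, z up. Rail: x -15 to 15 mm, bare edge 80 mm high from y -110 to 75. Orange cap over y 75 to 165; black end housing, top 92 mm, over y -195 to -110. White ramp between plywood cheeks 68 mm high: x 26 to 152, y -92 to 92.
- tray (a point): Centre of the floor of the plywood tray at the foot of the ramp, 6 mm above the bench, at x 192, y 0 of the chute. Inside it is 80 mm (x) by 168 mm (y), with a far wall 34 mm high.
- cap: Orange plastic end cap of the rail, 36 x 90 mm, where the sweep starts. Origin at the centre of its flat top, which is 82 mm above the bench, 2 mm above the bare edge; axes as the chute.
- ledge: The bare flat aluminium top edge of the rail, 30 mm wide. Origin on its top, mid-width, 80 mm above the bench, at x 0, y 0 of the chute; y runs along it towards the cap. It has one notch, 44 mm long (y), cut through the full width, with the release plate inside; the notch's centre lies anywhere from y -65 to +15 mm and is not reported. No other step.
- plate (a joint): Travel of the steel release plate, 27 mm wide, that fills the floor of the notch: 0 = up, its top 10 mm below the edge; 0.008 m = fully down, 18 mm below the edge, hard stop. It yields to about 4 to 5 N and stays where it is left. Two steel pins in the ramp sink at four times its travel and let the dowel go near 6 to 7 mm.
- dowel: Light wooden dowel, 25 mm diameter, 150 mm long, about 55 g. Origin at its centre, own y axis along its length. It waits on the ramp against the pins, its centre 78 mm behind the rail (chute x) and 61 mm above the bench; in the tray its centre is 18.5 mm above the bench.
- glue: Bystander: glue bottle, 44 mm diameter, 85 mm tall, standing beside the ramp behind the black housing. Origin at the centre of its foot.
- pot: Bystander: blue plastic cup, 64 mm diameter, 75 mm tall, standing beside the ramp behind the orange cap. Origin at the centre of its foot.
- screwdriver: Bystander: screwdriver lying on the bench on the robot's right.
- mallet: Bystander: hammer lying on the bench on the robot's right.
- offcut: Bystander: wood offcut 110 x 45 x 22 mm lying on the bench on the robot's left. Origin at the centre of its underside.
- tape: Bystander: yellow disc-shaped roll, 60 mm diameter, 20 mm high, on the bench on the robot's left. Origin at the centre of its underside.
There are look-alikes about, which are no part of the job. Several things have the shape of the dowel; the one meant has the colours described above.

How it is judged:
By the outcome, as a careful person would: the job done as asked, in the order asked, and still so for the second after the job is handed in, with the robot touching nothing.
It also fails if it takes over 51 s, if anything falls off the work surface, if the arm or the gripper's body presses on something with over 40 N, if the wrist force passes 120 N, or if a joint passes its speed limit or range.

## Working session

There is one attempt and no reset: what is moved stays moved. The work goes in short steps, each a Python script; the robot and the scene stay as the last script left them, time stands still between calls to the robot, and variables do not carry over. Pictures are saved under pics/ and viewed, about 8 in all and at most 12, crops included, and the job is handed in when it is done.

```bash
ls; mkdir -p pics; python3 - <<'E'
from bench import bot, imaging
import cv2
for n in("scene","top"):
    cv2.imwrite(f"pics/{n}0.png",imaging.capture(n)); print(n,imaging.camera_model(n))
print(bot.get_state())
E
```

```text
pics
scene {'K': array([[493.6333334 ,   0.        , 260.10289059],
       [  0.        , 493.6333334 , 184.20655009],
       [  0.        ,   0.        ,   1.        ]]), 'k1': -0.2031284489700899, 'position': array([1358.04275851, -851.25365774, 1072.59777732]), 'rotation': array([ 0.88042178, -0.01442092,  0.81149392])}
top {'K': array([[352.42820898,   0.        , 254.94518252],
       [  0.        , 352.42820898, 187.13128093],
       [  0.        ,   0.        ,   1.        ]]), 'k1': 0.005183561783085995, 'position': array([ 412.25302997,   -7.08881572, 1102.65940265]), 'rotation': array([ 0.07870992, -0.00933192, -1.58584494])}
{'t': 0.1, 'qpos': array([ 1.20076501e+00,  3.26866382e-01, -1.93471240e-01,  1.05197204e+00,
        5.13324674e-06,  1.43661109e+00]), 'joint_velocities': array([-0.00062503, -0.00296106, -0.00022194, -0.00056577,  0.00027357,
       -0.0007076 ]), 'effort': array([ 8.31181005e-04, -4.44241369e+01,  2.63037139e+01,  7.88355101e-03,
       -3.77929837e-05,  4.02107617e-06]), 'tcp_pos': array([128.29589411, 534.26490001, 200.48679398]), 'orientation': array([-3.14009361e+00, -2.07544804e-04,  2.90574642e+00]), 'contact_force': array([0.4318093 , 0.08564585, 0.66613144]), 'wrist_torque': array([ 0.03063924,  0.07711466, -0.01218716]), 'opening': 1.0046875309564167}
```

View pics/scene0.png

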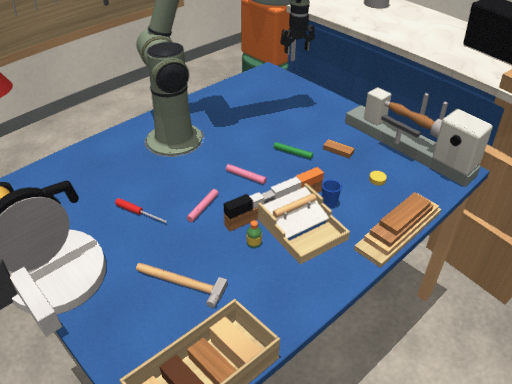

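View pics/top0.png

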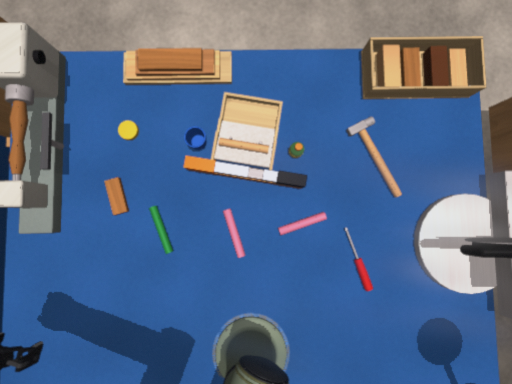

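The pictures show the following. Top: orange cap at about (199,163), rail running to the black housing at (292,180), and the dowel in the chute at (243,146). The pot is at (196,138) and the glue at (296,150). Things that could be taken for the dowel are the green rod (162,229), the pink rods (234,233) and (303,223), and the lathe spindle (17,135). The wooden one on the ramp at (243,146) is the one meant. The orange tool at scene (265,30) and the brown offcut (116,196) could be taken for the cap.

```bash
cat > h.py <<'E'
import numpy as np, cv2
from scipy.spatial.transform import Rotation as R
from bench import bot, solve_ik, imaging
def ray(n,px):
    m=imaging.camera_model(n)
    d=(np.array(px,float)-m["K"][:2,2])/m["K"][0,0]; u=d.copy()
    for _ in range(30): u=d/(1+m["k1"]*(u@u))
    return m["position"],R.from_euler("xyz",m["rotation"]).apply([u[0],-u[1],-1])
def onz(n,px,z):
    p,d=ray(n,px); return p+d*(z-p[2])/d[2]
def tri(a,b):
    (p,d),(q,e)=ray("scene",a),ray("top",b)
    s=np.linalg.lstsq(np.c_[d,-e],q-p,rcond=None)[0]
    A,B=p+s[0]*d,q+s[1]*e; return (A+B)/2,np.linalg.norm(A-B)
E
python3 - <<'E'
from h import *
im=cv2.imread("pics/top0.png"); sc=cv2.imread("pics/scene0.png")
def blob(im,lo,hi,roi):
    x0,y0,x1,y1=roi
    m=np.zeros(im.shape[:2],np.uint8); m[y0:y1,x0:x1]=cv2.inRange(cv2.cvtColor(im[y0:y1,x0:x1],cv2.COLOR_BGR2HSV),lo,hi)
    c=max(cv2.findContours(m,cv2.RETR_EXTERNAL,cv2.CHAIN_APPROX_NONE)[0],key=cv2.contourArea)
    r=cv2.minAreaRect(c); return r
cap=blob(im,(5,180,150),(20,255,255),(175,145,225,185))
blk=blob(im,(0,0,0),(179,255,70),(270,165,315,195))
caps=blob(sc,(5,180,150),(20,255,255),(290,160,335,200))
print(cap,blk,caps)
c=onz("top",cap[0],82); b=onz("top",blk[0],92); print("cap",c,"blk",b,np.linalg.norm((c-b)[:2]),"expect 272.5")
v=(c-b)[:2]; print("yaw of chute y axis",np.arctan2(v[1],v[0]))
for nm,r,z in(("cap",cap,82),("blk",blk,92)):
    print(nm,[onz("top",p,z)[:2].round(0) for p in cv2.boxPoints(r)])
print("tri",tri(caps[0],cap[0]))
cr=cv2.resize(im[120:200,170:320],None,fx=5,fy=5,interpolation=cv2.INTER_CUBIC); cv2.imwrite("pics/crop1.png",cr)
E
```

```text
((198.91891479492188, 163.98648071289062), (28.112228393554688, 11.179131507873535), 9.462322235107422) ((290.4459533691406, 179.67567443847656), (29.476926803588867, 13.880669593811035), 8.972626686096191) ((313.2938232421875, 176.03610229492188), (1.726088523864746, 18.37776756286621), 66.03751373291016)
cap [562.62523406 144.4930378   82.        ] blk [ 511.92081147 -120.42562882   92.        ] 269.72734083463564 expect 272.5
yaw of chute y axis 1.381687185488266
cap [array([554., 187.]), array([586., 182.]), array([571., 101.]), array([539., 107.])]
blk [array([499., -75.]), array([539., -82.]), array([ 525., -166.]), array([ 485., -159.])]
tri (array([568.78464284, 150.9994525 ,  66.05628305]), np.float64(11.013100494375838))
```

View pics/crop1.png

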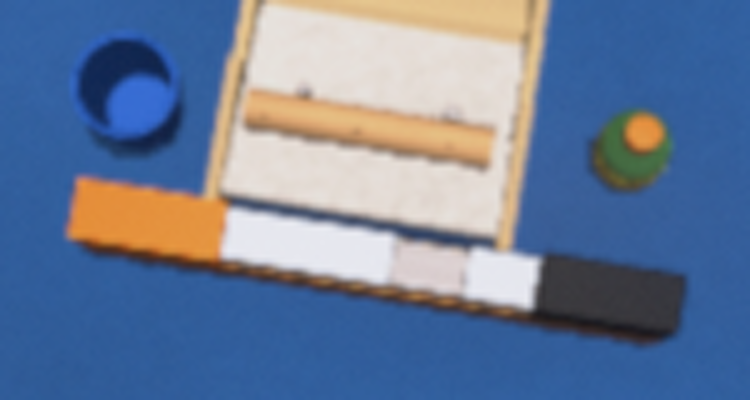

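The choice is confirmed: the light wooden dowel rests on the white ramp against the pins, with the cap at its left. A duller patch in the rail at crop x 390–468 hints at the notch, but I'll feel for it. Next I'll touch the cap.

```bash
cat >> h.py <<'E'
u=np.array([.188,.982]); u/=np.linalg.norm(u); w=np.array([u[1],-u[0]])
O=(np.array([562.6,144.5])-120*u + np.array([511.9,-120.4])+152.5*u)/2   # chute origin
PSI=np.arctan2(w[1],w[0])
def W(x,y,z): return [*(O+x*w+y*u),z]
def C(p): d=np.array(p[:2])-O; return np.array([d@w,d@u,p[2]])
E
python3 - <<'E'
from h import *
print("O",O,PSI,"patch y",C(onz("top",(248,172.4),75)),C(onz("top",(263.4,174.5),75)))
best=[]
for yw in (PSI+np.pi/2,PSI-np.pi/2):
    q=solve_ik(W(0,115,180),[np.pi,0,yw]); print(yw,q)
    if q is not None: best.append((abs(q[5]),yw))
yw=min(best)[1]
bot.grip(0.0); bot.move_ptp(W(0,115,150),[np.pi,0,yw]); bot.movel(W(0,115,95),max_speed=80)
bot.dwell(.2); s=bot.get_state(); b=s["contact_force"]; print("bias",b,C(s["tcp_pos"]),s["opening"],s["t"])
F=[bot.get_state()["contact_force"] for _ in range(1)]
hit=bot.movel(W(0,115,78),max_speed=15,threshold=1.5); s=bot.get_state()
print(hit,C(s["tcp_pos"]),s["contact_force"]-b,s["t"])
bot.dwell(.1); s=bot.get_state(); print(C(s["tcp_pos"]),s["contact_force"]-b,s["t"])
E
```

```text
O [540.30550726  28.0101496 ] -0.18915722132249807 patch y [  1.48354266 -26.37439572  75.        ] [  3.25440474 -71.9440995   75.        ]
1.3816391054723984 [ 0.11839124  0.39452439 -0.14751044  1.02876149  0.          1.87834479]
-1.7599535481173947 [ 0.11839124  0.39452439 -0.14751044  1.02876149  0.         -1.26324786]
bias [-0.57321901 -0.11981436  0.58436231] [  0.46364897 115.15720413  95.62365047] 0.0021780206715415985 4.2
False [8.63860070e-02 1.15017643e+02 7.81111361e+01] [ 0.51791581  0.11104414 -0.61084702] 5.4833
[  0.13505671 115.03703397  78.13638039] [ 0.91608837  1.51904166 -0.44297942] 5.5833
```

```bash
python3 - <<'E'
from h import *
a=imaging.capture("scene")[120:240,220:370]; b=imaging.capture("top")[110:210,160:320]
s=bot.get_state(); print(s["contact_force"],s["tcp_pos"])
a=cv2.resize(a,(500,400),interpolation=cv2.INTER_CUBIC); b=cv2.resize(b,(640,400),interpolation=cv2.INTER_CUBIC)
cv2.imwrite("pics/c2.png",a); cv2.imwrite("pics/c3.png",b)
E
```

```text
[-0.08133054 -0.05359077 -0.50765262] [561.99492947 140.97023882  78.12031525]
```

View pics/c2.png

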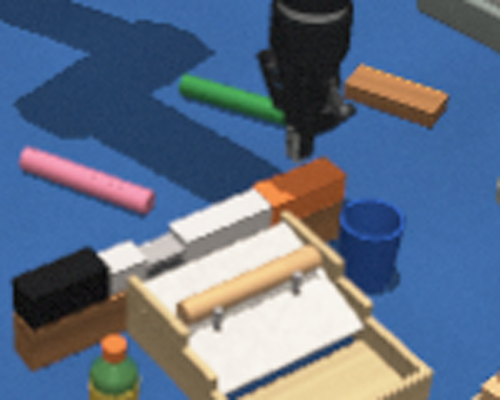

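```bash
python3 - <<'E'
from h import *
def proj(n,P):
    m=imaging.camera_model(n); v=R.from_euler("xyz",m["rotation"]).inv().apply(np.array(P)-m["position"])
    s=np.array([v[0],-v[1]])/-v[2]; s*=1+m["k1"]*(s@s); return m["K"][:2,:2]@s+m["K"][:2,2]
def sc(p): return ((p-[220,120])*10/3).round(0)
for z in (78,90,100,110): print(z,sc(proj("scene",[562,141,z])))
print("cap corners, crop px",[sc(proj("scene",W(x,y,82))) for x,y in((-18,75),(18,75),(18,165),(-18,165))])
print("blk corners",[sc(proj("scene",W(x,y,92))) for x,y in((-18,-195),(18,-195),(18,-110),(-18,-110))])
E
```

```text
78 [294. 179.]
90 [295. 170.]
100 [296. 161.]
110 [297. 153.]
cap corners, crop px [array([251., 180.]), array([273., 199.]), array([346., 169.]), array([324., 150.])]
blk corners [array([  8., 269.]), array([ 28., 291.]), array([109., 258.]), array([ 88., 236.])]
```

View pics/c3.png

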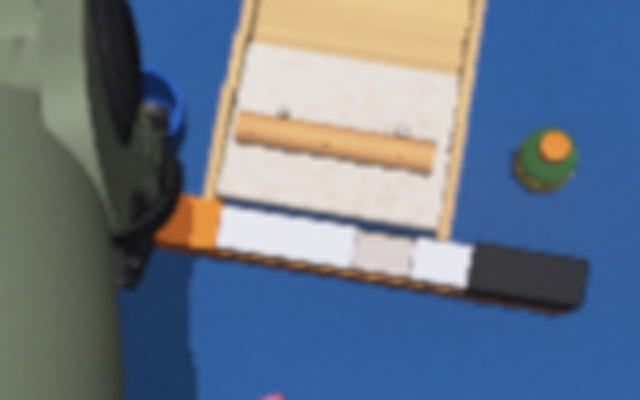

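```bash
python3 - <<'E'
from h import *
im=imaging.capture("scene"); a=cv2.resize(im[125:195,280:345],None,fx=8,fy=8,interpolation=cv2.INTER_NEAREST)
a=cv2.convertScaleAbs(a,alpha=1.5,beta=25)
cv2.imwrite("pics/c4.png",a)
E
```

```text
(no output)
```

View pics/c4.png

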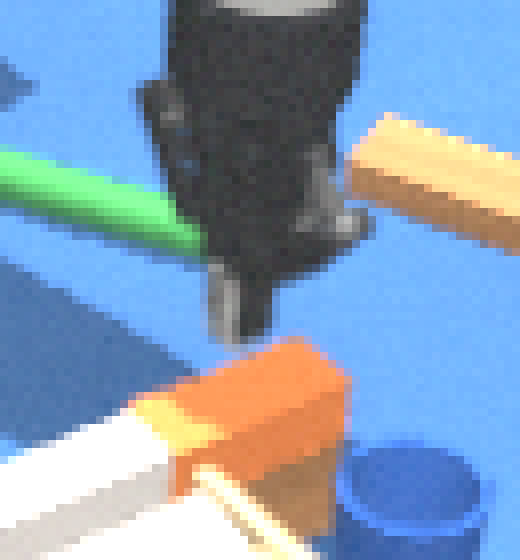

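The tip shows at scene px (309,168), with blue visible between it and the cap. The expected pixel was about (308,174), so the real tip is higher than reported, or farther back. I'll feel downward gently.

```bash
python3 - <<'E'
from h import *
b=np.mean([bot.get_state()["contact_force"]],axis=0)
hit=bot.movel(W(0,115,45),max_speed=20,threshold=2); s=bot.get_state()
print(hit,C(s["tcp_pos"]),s["contact_force"],b,s["t"])
im=imaging.capture("scene"); a=cv2.resize(im[125:195,280:345],None,fx=8,fy=8,interpolation=cv2.INTER_NEAREST)
cv2.imwrite("pics/c5.png",cv2.convertScaleAbs(a,alpha=1.5,beta=25))
E
```

```text
True [-9.81954689e-02  1.14951602e+02  5.19810001e+01] [-0.35783097  0.79331333  4.93644486] [-0.41023585  0.10378385  0.32460992] 6.925
```

View pics/c5.png

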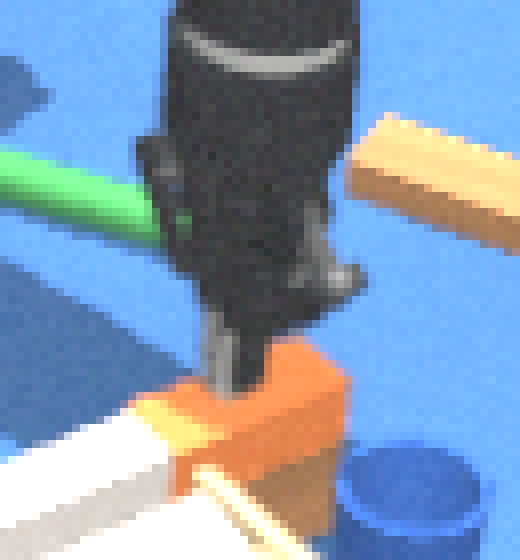

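Contact came on the cap at reported z 52.0, so the real tip is about 30 mm behind the nominal TCP, straight along z, and its horizontal position looks right. I'll use heights relative to this touch: edge about 50, plate 40 to 32. Now the force-guided sweep.

```bash
cat > sweep.py <<'E'
from h import *
def fz(): return np.mean([bot.get_state()["contact_force"][2]])
z=C(bot.get_state()["tcp_pos"])[2]; y=115.; found=False; log=[]
while y>-76:
    y-=5
    bot.movel(W(0,y,z),max_speed=30)
    s=bot.get_state(); f=s["contact_force"][2]; fl=s["contact_force"][:2]
    log.append((y,round(z,2),round(s["tcp_pos"][2],2),round(f,1),round(float(fl@u),1)))
    if abs(fl@u)>8 or f>12: print("STOP high force"); break
    if f<0.9:
        z0=s["tcp_pos"][2]
        hit=bot.movel(W(0,y,z-3.5),max_speed=12,threshold=1.3); p=bot.get_state(); z=p["tcp_pos"][2]
        log.append(("probe",hit,round(z,2),round(p["contact_force"][2],1)))
        if not hit and y<60: found=True; break
    else: z-=float(np.clip(.12*(2.2-f),-.5,.3))
for l in log: print(*l)
print("found",found,y,bot.get_state()["t"])
E
python3 sweep.py
```

```text
110.0 51.99 51.96 2.2 -1.9
105.0 51.99 51.98 2.0 0.4
100.0 51.97 51.99 1.8 0.4
95.0 51.92 52.0 2.6 -0.2
90.0 51.97 51.97 3.1 -0.2
85.0 52.07 52.0 2.8 -0.3
80.0 52.15 51.99 1.2 -0.2
75.0 52.02 51.98 1.0 -0.3
70.0 51.87 51.98 2.1 -0.0
65.0 51.86 51.89 0.5 -0.5
probe True 51.75 5.3
60.0 51.75 51.36 0.5 -0.3
probe True 49.97 4.6
55.0 49.97 49.97 2.7 -0.4
50.0 50.04 49.98 1.4 0.0
45.0 49.94 49.96 2.0 -0.9
40.0 49.92 49.97 2.6 0.9
35.0 49.96 49.97 1.9 1.2
30.0 49.93 49.98 2.0 0.8
25.0 49.9 49.97 3.6 0.4
20.0 50.08 49.99 2.5 -0.2
15.0 50.12 49.99 2.4 -0.7
10.0 50.14 50.0 0.0 -1.1
probe True 49.95 4.6
5.0 49.95 49.98 1.8 -1.9
0.0 49.91 49.98 2.5 1.7
-5.0 49.95 49.98 2.8 0.1
-10.0 50.02 50.0 2.1 -0.5
-15.0 50.0 49.97 2.3 -0.0
-20.0 50.01 49.98 0.8 -0.1
probe True 49.93 5.9
-25.0 49.93 49.97 3.7 0.4
-30.0 50.11 50.0 1.3 -0.3
-35.0 50.0 49.92 0.6 0.6
probe True 49.59 6.1
-40.0 49.59 49.34 0.1 0.1
probe False 45.91 1.7
found True -40.0 18.2583
```

The notch was found at y ≈ -40, after a step of 2 mm at the end of the cap, and it agrees with the visual patch (y -26 to -72). Next: centre, find the plate, press it down.

```bash
cat > press.py <<'E'
from h import *
def rep(n,*a): s=bot.get_state(); print(n,*a,C(s["tcp_pos"]).round(2),s["contact_force"].round(1),round(s["t"],2))
bot.movel(W(0,-49,45.5),max_speed=30); rep("centred")
h=bot.movel(W(0,-49,36),max_speed=15,threshold=2); rep("plate",h)
h=bot.movel(W(0,-49,29.5),max_speed=12,threshold=18); rep("press",h)
bot.dwell(.2); rep("hold")
cv2.imwrite("pics/c6.png",cv2.resize(imaging.capture("scene")[140:270,210:360],None,fx=4,fy=4,interpolation=cv2.INTER_CUBIC))
E
python3 press.py
```

```text
centred [ 3.000e-02 -4.924e+01  4.552e+01] [ 0.5  0.3 -0.5] 18.71
plate True [ 2.000e-02 -4.889e+01  3.923e+01] [1.1 0.8 0.6] 19.17
press True [  0.05 -48.91  31.86] [-1.  0.  6.] 19.83
hold [ 1.000e-02 -4.889e+01  3.185e+01] [-1.2 -0.1  6.3] 20.03
```

View pics/c6.png

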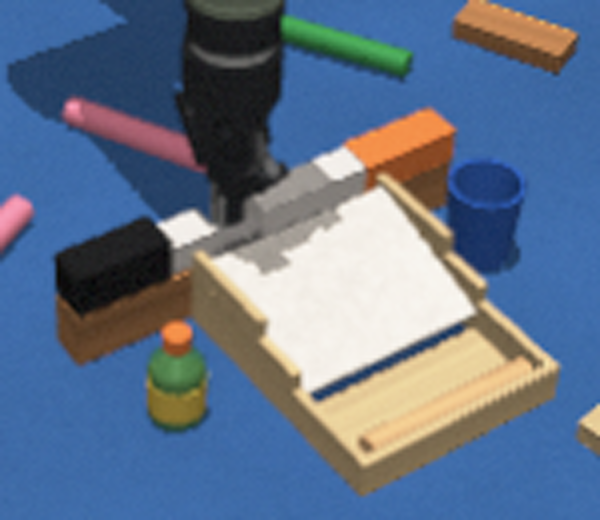

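The plate reached z 31.86, 18.1 mm below the edge, so it is at the hard stop. The dowel now lies in the tray against the far wall, at crop (450,405). Now I'll retreat straight up and check.

```bash
python3 - <<'E'
from h import *
bot.movel(W(0,-49,130),max_speed=90); bot.movel(W(-200,-49,190),max_speed=180); bot.dwell(.5)
s=bot.get_state(); print(s["tcp_pos"],s["contact_force"],s["t"])
a=imaging.capture("scene")[110:290,190:390]; b=imaging.capture("top")[60:240,110:330]
cv2.imwrite("pics/c7.png",np.hstack([cv2.resize(a,(400,360)),cv2.resize(b,(400,360))]))
E
```

```text
[334.71112439  17.47667868 189.93775407] [-0.217881   -0.54063683 -0.14070249] 23.1333
```

View pics/c7.png

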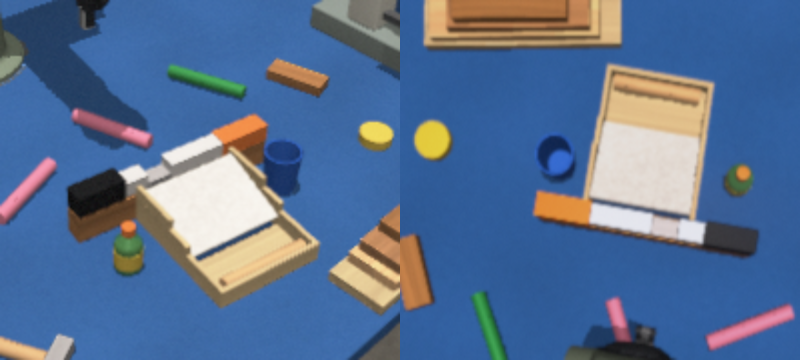

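The dowel rests in the tray, at (265,262) on the left and (657,90) on the right. The pins are down, everything else is where it was, and the arm is clear.

```bash
python3 -c "
from bench import bot
bot.sign_off()"
```

```text
the job is handed in; nothing more can be done
```

The dowel is out of the chute and lying in the tray, and I handed the job in at about 23 s of the 51 s allowed.

- **Sweep:** I touched the orange cap with the closed fingertips. I then slid them along the bare edge at about 2 N, with brief touches up to about 6 N. The notch turned up at y ≈ -40 mm, which fits the darker patch seen from above (y -26 to -72).
- **Press:** At the notch centre (y ≈ -49) I pressed the plate until it stopped hard, 18.1 mm below the edge. The dowel then rolled into the tray by itself.
- **Last checks:** The final pictures show the dowel in the tray against the far wall, the bystanders in view where they were, and the arm clear. The tool force was about zero. The mallet was only partly in the final pictures and the screwdriver not at all, but the arm never went near either.
- **One disagreement:** The fingertips first met the cap at a reported height of 52 mm, where 82 mm was expected. The real tip sits about 30 mm short of the nominal TCP. I therefore measured all heights from that first touch, and the 2 mm cap step, the level edge and the hard stop all agreed with it.

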